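# Close the fruit spinner on its key and spin the cherries

### The arm

A 7-joint arm with a two-finger parallel gripper is mounted at the origin on the work surface. World frame = base frame: x ahead of the robot, y to its left, z up, the work surface at z = 0. Lengths are in mm, angles in rad, forces in N, time in s.
With the tool pointing down it reaches from about 425 to 950 mm from the base axis. Payload 16.7 kg.
Tool frame: the origin (TCP) lies between the finger pads; the fingertips stand 17 mm ahead of it and the grasp point (between the pads) lies 2 mm behind it (r.tip_reach is the distance from the TCP to the fingertips, in mm); z points along the fingers, y is the line along which they close (so a half turn about z gives the same grasp; the last joint's range is limited). The gripper opens to 94 mm and grips with 3 to 60 N. Pads are 16 mm wide; open, the fingers measure 119 mm over their backs; the gripper's body (75 mm by 177 mm) begins 78 mm behind the grasp point.
Start: joints at [-1.454, 0.426, 0.074, 1.606, -0.034, 1.111, -0.067], TCP at [177.967, 651.078, 222.467] pointing down, gripper open.
Joint ranges: [-2.85, 2.85], [-0.5, 2.14], [-1.23, 1.37], [0.21, 2.46], [-1.02, 4.16], [0.16, 2.05], [-2.73, 2.73]. Speed limits (rad/s): [1.89, 1.89, 2.39, 2.39, 3.01, 3.01, 3.01].

### API

Orientations are given as a unit quaternion [x, y, z, w].
In Python, from station import r gives the robot as it stands.
- The arm moves only by the shell command python3 -m inch 'ROWS' [FORCE]. ROWS is JSON, a list of rows, each an object of numbers: "dx", "dy", "dz": the shift along the world's x, y, z in units of 120 mm (1.0 is 120 mm); "ax", "ay", "az": the turn, a rotation vector about the world's x, y, z in units of pi rad (1.0 is pi rad); "grip": the gripper command: -1 is fully open, 1 is shut, values between are in proportion. A call has 1 to 8 rows; each row is the pose to reach, as a shift and turn from the pose commanded when the call began, turning the shorter way round; what a row does not reach only later rows make up. A row lasts 1/8 s, in which the tool goes at most 62.5 mm and 10.7 degrees, less where a joint would pass 70% of its speed; a pose out of reach is approached as far as the arm can. A call with a number of a shift or a turn outside -1 to 1 is refused whole. A call with a gripper value outside its range is refused whole. The fingers move at their own pace and stop on an object; FORCE is the grip in N (left out, the last holds). Time passes only in rows, so rows that repeat a pose let the fingers close. It gives the time, the measured TCP pose, the force, the opening and the grip force at its end, in the units of the state.
- r.state(): the state, without advancing time (a new reading comes with each control period).
- r.camera(name): name is "side" or "top" or "wrist"; returns a dict with "img" (384x512x3 uint8, blue, green, red), "range_z" (384x512 float32, mm along the optical axis (not along the pixel's ray), 0 where there is no reading), "fx", "fy", "cx", "cy" (pixels), "origin" and "orientation" of the camera in the world. Camera axes: x right, y up, looking along -z (the intrinsics and any distortion apply to the point x, -y, -z); pixel columns grow to the right and rows downward; lengths in mm; the calibration is good to about 2 mm. A picture is of the moment at which its call begins.
- r.finish_job(): hands the job in; it is judged then, once.
The state is a dict: "time_s": time; "joints": joint angles; "joint_velocities": joint speeds; "joint_efforts": joint torques, N m; "tool_pos": TCP position; "eef_rot": TCP orientation; "contact_force": force on the tool from outside, world axes, zero at the start; "ft_torque": the same for the moment, N m; "width": finger opening in mm; "gripper_force": force on a finger pad.
Only numpy, scipy, OpenCV 4.12 (cv2) and the standard library are available. Lean on these libraries where they do the work, as an engineer would, in place of code of your own. Each camera call takes 0.05 s, during which the arm holds its last target. There are 200 camera calls.

### The job

Spin the rinsed cherries dry: put the green lid on the spinner's bowl, turned so that the notch in its skirt drops over the bowl's orange key and the lid sits fully home and level. Only then fold up the lid's orange crank handle and wind it clockwise (seen from above) two full turns so that the basket goes round with it; let go with the lid still home and the handle standing up, and leave the other things on the stall alone.

Things in the scene. Friction and masses are not known exactly. Their poses are not given: they have to be found in the camera images.
- foot: round black rubber foot of the spinner, 156 mm across, 14 mm high, fixed to the table; origin at the centre of its underside, z up. The clear bowl stands centred in it, with a white basket of cherries inside. The bowl is turned in the foot by up to 0.3 rad either way, which is not reported; it does not turn under ordinary forces (holds 4 N m)
- bowl_rim (a point): centre of the bowl's mouth, at its flat rim 114 mm above the table (184 mm across, wall 4 mm); axes of the foot, NOT of the bowl. One orange key sticks out under the rim: 10 mm wide, rounded top 4 mm below the rim, 92 to 106 mm from the axis, pointing along +x give or take 0.3 rad: look for it, or feel by turning the lid on it until it drops
- lid_grip (a point): centre of the white gear housing fixed on the loose green lid (0.45 to 0.6 kg in all): 34 mm along x, 48 mm along y, 30 mm high; the place to hold the lid, fingers across the 34 mm (along x), clear of the crank arm. Fully home it is 134 mm above the table over the foot's centre (2.5 mm play); resting on the key, 146 mm
- lid_top (a point): centre of the flat top of the lid's disc (198 mm across, 5 mm thick), 15 mm below lid_grip, same axes. A skirt round the edge (inner radius 94.7 mm, 4 mm thick) reaches 21 mm below this point. The skirt's one notch, 15 mm wide, is at the lid's +x, marked by an orange patch on the disc
- fold_hinge (a point): fold hinge of the crank handle, at the end of the grey crank arm, 62 mm from the lid's axis, 34 mm above lid_grip; x points outward along the arm, z up. The arm is 14 mm wide, its top 10 mm below this point
- handle_grip (a point): centre of the orange crank grip, barrel-shaped, 20 mm across the middle, 13 at the ends, 42 mm long; it spins freely on its pin, 30 mm from the fold hinge. Its x axis points along the grip towards the hinge. Folded, the grip lies level above the arm, reaching from the hinge towards the lid's axis; folded up it stands upright over the hinge
- handle (a joint): fold angle of the crank handle: 0 lying flat over the arm, pi/2 standing upright, stop at 1.65 rad, just past upright; it stays where it is left (stiff hinge, 0.04 N m)
- crank (a joint): turn of the crank on the lid in rad, growing clockwise seen from above; at 0 the arm points along the lid's +y (start within 0.2). No stops; drag about 0.03 N m. Its shaft drives two dogs under the lid, 50 mm from the axis, that push the green bar across the top of the basket once the lid is home
- basket (a joint): turn of the basket in the bowl in rad, growing clockwise seen from above; the angle at which it starts varies (0.6 to 2.5). Once picked up by the dogs it reads about 0.16 more than crank
- mug: blue mug, 80 mm across, 85 mm high; origin at the centre of its underside. Bystander
- punnet: blue punnet of apricots, 120 x 170 x 60 mm; origin at the centre of its underside. Bystander
- scale_weight: dark iron scale weight with a knob, 72 mm across, 62 mm high; origin at the centre of its underside. Bystander
- stripper_pliers: pliers with yellow handles lying flat, 170 mm long along x, 17 mm high; origin under the middle. Bystander
There are look-alikes about, which are no part of the job. Of the things that look like the part that bears lid_grip, the largest one is meant.

How it is judged (in metres and radians):
On the way, in this order (a step that is already met when the one before it is completed fails the run):
1. the lid is fully home on the bowl, its notch over the key (z of lid_grip in the frame of foot between 0.1305 and 0.1375 m and horizontal distance between lid_grip and foot below 0.006 m and angle between lid_grip's own z axis and vertical below 0.035 rad), for 0.2 s.
2. the crank handle is folded up, with the lid still home (value of joint handle above 1.2 rad and z of lid_grip in the frame of foot below 0.14 m), for 0.1 s.
3. the basket has been wound round with the crank (value of joint each of basket, crank above 10.5 rad), for 0.1 s.
At the end, for the whole second after the job is handed in: The lid lies home on the bowl (lid_grip 130.5 to 137.5 mm above the foot's underside, within 6 mm of its axis, tilted less than 2 degrees), the handle stands up (joint over 1.2 rad), and crank and basket both read over 10.5 rad clockwise (two turns give about 12.4) (all of step 1 and all of step 3 and value of joint handle above 1.2 rad); the robot touches nothing.
It fails at once if a bystander is moved by more than 30 mm (distance of any of mug, punnet, scale_weight, stripper_pliers from where it was at the start of the episode above 0.03 m).
It also fails if it takes over 72 s, if anything falls off the work surface, if the arm or the gripper's body presses on something with over 40 N, if the wrist force passes 120 N, or if a joint passes its speed limit or range.

## Working session

There is one attempt and no reset: what is moved stays moved. The work goes in short steps, Python scripts to look and compute and a shell command to move; the robot and the scene stay as the last step left them, time stands still between calls to the robot, and variables do not carry over. Pictures are saved under pics/ and viewed, at most 10 in all, crops included, and the job is handed in when it is done.

```bash
ls; mkdir -p pics
cat > h.py <<'E'
import numpy as np, cv2
from scipy.spatial.transform import Rotation as R
from station import r
def cam(n,save=None):
    c=r.camera(n)
    if save: cv2.imwrite('pics/'+save,c['img'])
    np.savez('last_%s.npz'%n,**{k:np.asarray(v) for k,v in c.items()})
    return c
def load(n): return dict(np.load('last_%s.npz'%n))
def cloud(c):
    v,u=np.mgrid[0:384,0:512]; z=c['range_z'].astype(float)
    p=np.stack([(u-c['cx'])/c['fx']*z,-(v-c['cy'])/c['fy']*z,-z],-1)
    P=p@R.from_quat(c['orientation']).as_matrix().T+np.asarray(c['origin'])
    P[z<=0]=np.nan
    return P
E
python3 - <<'E'
from h import *
a=cam('top');b=cam('side')
im=np.hstack([a['img'],b['img']]); cv2.imwrite('pics/a.png',cv2.resize(a['img'],(800,600)));cv2.imwrite('pics/b.png',cv2.resize(b['img'],(800,600)))
for c in (a,b): print(c['origin'],c['orientation'],c['fx'],[k for k in c])
s=r.state();print(s['time_s'],s['tool_pos'],s['eef_rot'],s['width'])
E
```

```text
pics
[ 438.10133683   21.65156608 1631.93982407] [ 0.02364096 -0.01362955 -0.69778204  0.71579017] 446.9818661033026 ['img', 'range_z', 'fx', 'fy', 'cx', 'cy', 'origin', 'orientation']
[-321.32141185 -819.88448006 1080.561715  ] [ 0.39429507 -0.1613635  -0.35037202  0.83410591] 479.6936087473039 ['img', 'range_z', 'fx', 'fy', 'cx', 'cy', 'origin', 'orientation']
0.1 [177.89536047 650.75490209 221.83700849] [ 1.33022496e-01  9.91112853e-01 -5.72210489e-04 -3.51019528e-05] 94.26391762345654
```

View pics/a.png

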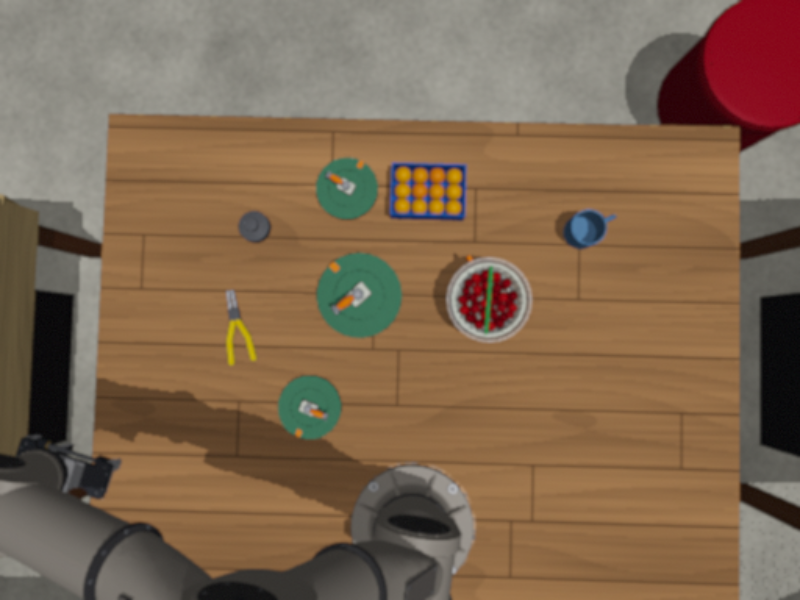

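View pics/b.png

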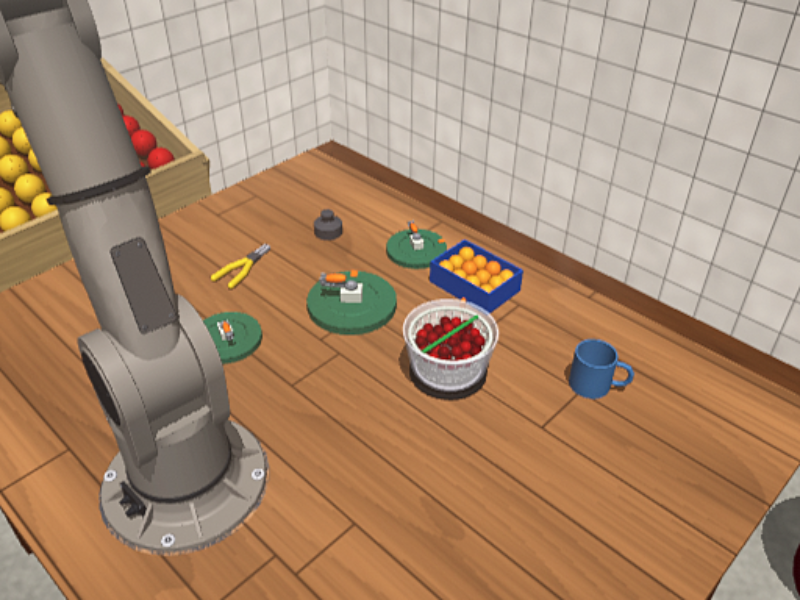

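Candidates for the lid in the top view (800x600): large green disc (359,295), small discs (347,188) and (310,407). The largest, (359,295), is meant. Its orange patch is at (335,267), and its folded crank is at (350,298). The bowl is at (489,299), with the orange key at about (470,259).

```bash
cat > m.py <<'E'
from h import *
def circ(P):
    A=np.c_[2*P[:,:2],np.ones(len(P))];s=np.linalg.lstsq(A,(P[:,:2]**2).sum(1),rcond=None)[0]
    return s[:2],np.sqrt(s[2]+s[0]**2+s[1]**2)
for n in ('top','side'):
    c=load(n);P=cloud(c);hsv=cv2.cvtColor(c['img'],cv2.COLOR_BGR2HSV)
    H,S,V=[hsv[...,i].astype(int) for i in range(3)]
    g=((H>60)&(H<95)&(S>80)).astype(np.uint8)
    N,L,st,ce=cv2.connectedComponentsWithStats(g)
    for i in range(1,N):
        if st[i,4]<100: continue
        Q=P[L==i];Q=Q[np.isfinite(Q).all(1)]
        print(n,'green',ce[i].round(),st[i,4],'zmed',np.median(Q[:,2]).round(1),'mean',Q.mean(0).round(1))
        if st[i,4]>1500:
            cnt=cv2.findContours((L==i).astype(np.uint8),0,2)[0][0][:,0]
            hull=cv2.convexHull(cnt)[:,0]
            e=cv2.fitEllipse(hull);print(' ellipse px',e)
            zt=np.median(Q[:,2]); Lc=Q[abs(Q[:,2]-zt)<4][:,:2].astype(np.float32)
            print(' enclosing',cv2.minEnclosingCircle(Lc))
            lid=np.array(cv2.minEnclosingCircle(Lc)[0])
    near=np.linalg.norm(P[...,:2]-lid,axis=-1)
    w=(S<60)&(V>150)&(near<50)&(P[...,2]>zt+5)
    Q=P[w];print(n,'white',w.sum(),np.median(Q,0).round(1),np.percentile(Q[:,2],[10,50,90]).round(1))
    top=Q[abs(Q[:,2]-np.median(Q[:,2]))<3]; print(' rect',cv2.minAreaRect(top[:,:2].astype(np.float32)))
    o=(H>5)&(H<20)&(S>170)&(V>150)
    N,L,st,ce=cv2.connectedComponentsWithStats(o.astype(np.uint8))
    for i in range(1,N):
        Q=P[L==i];Q=Q[np.isfinite(Q).all(1)]
        if len(Q)<4: continue
        m=np.median(Q,0)
        if np.linalg.norm(m[:2]-lid)<120 or 100<m[2]<125 or np.linalg.norm(m[:2]-lid+[0,0])<330 and st[i,4]<40: print(n,'orange',ce[i].round(),st[i,4],m.round(1))
    # bowl rim
    rim=(P[...,2]>108)&(P[...,2]<120)&(near<450)&(near>120)&(P[...,0]>250)
    Q=P[rim]; q=Q[(abs(Q[:,1]-np.median(Q[:,1]))<130)&(abs(Q[:,0]-np.median(Q[:,0]))<130)]
    print(n,'rim',len(q),np.median(q,0).round(1),cv2.minEnclosingCircle(q[:,:2].astype(np.float32)),circ(q))
E
python3 m.py
```

```text
top green [222. 121.] 955 zmed 15.0 mean [773.1 171.8  15.2]
top green [230. 189.] 1877 zmed 20.6 mean [526.9 133.2  20.7]
 ellipse px ((229.47247314453125, 188.51223754882812), (52.50880432128906, 52.768096923828125), 126.47551727294922)
 enclosing ((527.519287109375, 136.827392578125), 96.24694061279297)
top green [198. 259.] 1034 zmed 15.4 mean [269.3 244.4  15.3]
top white 75 [527.9 129.9  51.6] [45.1 51.6 61. ]
 rect ((526.1107788085938, 127.75196838378906), (30.748178482055664, 45.97568130493164), 80.44763946533203)
top orange [230. 105.] 10 [834.6 143.9  14. ]
top orange [259. 108.] 5 [818.6  35.3  48.4]
top orange [214. 114.] 21 [789.8 196.8  57.9]
top orange [260. 114.] 4 [793.8  31.1  48.7]
top orange [260. 120.] 4 [775.9  30.6  48.4]
top orange [292. 126.] 4 [756.8 -84.1  48.6]
top orange [253. 130.] 4 [735.2  56.4  50.3]
top orange [293. 132.] 7 [733.8 -89.7  47. ]
top orange [270. 134.] 9 [721.4  -4.7  48.5]
top orange [300. 164.] 10 [ 610.5 -108.8  106.8]
top orange [213. 170.] 20 [592.6 197.5  21.1]
top orange [221. 193.] 41 [507.5 161.5  81.3]
top orange [203. 264.] 1
[... 280 characters left out ...]
d 20.2 mean [518.1 114.6  19.7]
side green [150. 214.] 659 zmed 15.0 mean [279.4 230.5  14.7]
side white 131 [518.8 126.   46.4] [30.2 46.4 56.6]
 rect ((523.0281372070312, 125.4659423828125), (28.169260025024414, 49.47975158691406), 76.78649139404297)
side orange [264. 145.] 17 [786.5 189.7  54.8]
side orange [282. 154.] 9 [840.  143.9  14.6]
side orange [282. 168.] 5 [735.7  52.1  51.8]
side orange [226. 175.] 17 [591.5 197.6  20.2]
side orange [214. 177.] 59 [506.7 158.   77.5]
side orange [144. 209.] 20 [256.5 219.1  56.6]
side rim 331 [ 520.7 -157.2  112.2] ((523.1307373046875, -152.11972045898438), 99.62576293945312) (array([ 517.97377039, -155.10071554]), np.float64(87.6991228112219))
```

```bash
A='x'; python3 -m inch '[{"dx":0.58,"dy":-0.86,"dz":0.06,"az":-0.034},{"dx":0.58,"dy":-0.86,"dz":0.06,"az":-0.034},{"dx":0.58,"dy":-0.86,"dz":0.06,"az":-0.034}]'
python3 -m inch '[{"dx":0.58,"dy":-0.86,"dz":0.06,"az":-0.034},{"dx":0.58,"dy":-0.86,"dz":0.06,"az":-0.034},{"dx":0.58,"dy":-0.86,"dz":0.06,"az":-0.034}]'
python3 -m inch '[{"dx":0.58,"dy":-0.86,"dz":0.06,"az":-0.034},{"dx":0.58,"dy":-0.86,"dz":0.06,"az":-0.034},{"dx":0.58,"dy":-0.86,"dz":0.06,"az":-0.034}]'
python3 -m inch '[{"dx":0.58,"dy":-0.86,"dz":0.06,"az":-0.034},{"dx":0.58,"dy":-0.86,"dz":0.06,"az":-0.034},{"dx":0.58,"dy":-0.86,"dz":0.06,"az":-0.034}]'
python3 -m inch '[{"dx":0.58,"dy":-0.86,"dz":0.06,"az":-0.034},{"dx":0.58,"dy":-0.86,"dz":0.06,"az":-0.034},{"dx":0.58,"dy":-0.86,"dz":0.06,"az":-0.034},{"dx":0.58,"dy":-0.86,"dz":0.06,"az":-0.034}]'
python3 - <<'E'
from h import *
c=cam('wrist','w1.png'); s=r.state(); print(s['tool_pos'],R.from_quat(s['eef_rot']).as_matrix().round(3),c['origin'],s['joints'])
E
```

```text
[177.91157374 650.8133176  221.94402992] [[-0.965  0.264 -0.   ]
 [ 0.264  0.965 -0.001]
 [-0.    -0.001 -1.   ]] [113.50226582 668.10893667 384.49082743] [-1.45347999  0.42659377  0.07385819  1.60643479 -0.03410291  1.11078196
 -0.06709388]$[0]: bad value
$[0]: bad value
$[0]: bad value
$[0]: bad value
$[0]: bad value
```

View pics/w1.png

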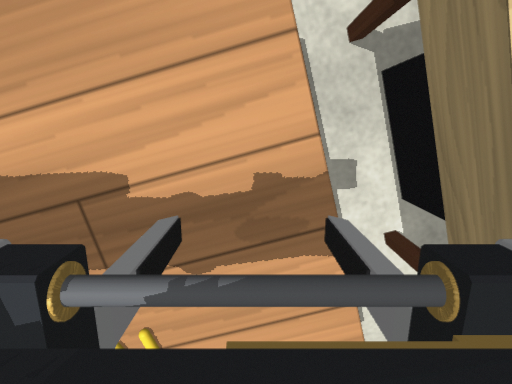

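The move was refused, so this picture is still from the start pose: table edge at column 310, fingers at (155,260) and (350,260). I'll write rows with every key filled in.

```bash
python3 -m inch '[{"dx":0.58,"dy":-0.86,"dz":0.06,"ax":0,"ay":0,"az":-0.034,"grip":-1},{"dx":0.58,"dy":-0.86,"dz":0.06,"ax":0,"ay":0,"az":-0.034,"grip":-1},{"dx":0.58,"dy":-0.86,"dz":0.06,"ax":0,"ay":0,"az":-0.034,"grip":-1}]' && 
python3 -m inch '[{"dx":0.58,"dy":-0.86,"dz":0.06,"ax":0,"ay":0,"az":-0.034,"grip":-1},{"dx":0.58,"dy":-0.86,"dz":0.06,"ax":0,"ay":0,"az":-0.034,"grip":-1},{"dx":0.58,"dy":-0.86,"dz":0.06,"ax":0,"ay":0,"az":-0.034,"grip":-1}]'
```

```text
time_s: 0.52
tool_pos: [251.3, 544.3, 230.3]
eef_rot: [0.189, 0.982, -0.0, 0.001]
contact_force: [-0.5, 0.5, -0.0]
width: 94.0
gripper_force: 0.0
time_s: 0.9
tool_pos: [319.9, 441.4, 237.4]
eef_rot: [0.241, 0.971, 0.0, 0.0]
contact_force: [-0.7, 0.5, -0.1]
width: 93.8
gripper_force: 0.0
```

```bash
python3 -m inch '[{"dx":0.58,"dy":-0.86,"dz":0.06,"ax":0,"ay":0,"az":-0.034,"grip":-1},{"dx":0.58,"dy":-0.86,"dz":0.06,"ax":0,"ay":0,"az":-0.034,"grip":-1},{"dx":0.58,"dy":-0.86,"dz":0.06,"ax":0,"ay":0,"az":-0.034,"grip":-1}]' && 
python3 -m inch '[{"dx":0.58,"dy":-0.86,"dz":0.06,"ax":0,"ay":0,"az":-0.034,"grip":-1},{"dx":0.58,"dy":-0.86,"dz":0.06,"ax":0,"ay":0,"az":-0.034,"grip":-1},{"dx":0.58,"dy":-0.86,"dz":0.06,"ax":0,"ay":0,"az":-0.034,"grip":-1}]' &&
python3 -m inch '[{"dx":0.5,"dy":-0.86,"dz":0.06,"ax":0,"ay":0,"az":-0.034,"grip":-1},{"dx":0.5,"dy":-0.86,"dz":0.06,"ax":0,"ay":0,"az":-0.034,"grip":-1},{"dx":0.5,"dy":-0.86,"dz":0.06,"ax":0,"ay":0,"az":-0.034,"grip":-1},{"dx":0.5,"dy":-0.86,"dz":0.06,"ax":0,"ay":0,"az":-0.034,"grip":-1}]'
cat > lid.py <<'E'
from h import *
c=cam('wrist','w2.png');P=cloud(c);hsv=cv2.cvtColor(c['img'],cv2.COLOR_BGR2HSV)
H,S,V=[hsv[...,i].astype(int) for i in range(3)]
s=r.state();T=R.from_quat(s['eef_rot']).as_matrix();print('tcp',s['tool_pos'],'tooly yaw',np.arctan2(T[1,1],T[0,1]),s['joints'].round(2) if hasattr(s['joints'],'round') else s['joints'])
near=np.linalg.norm(P[...,:2]-[527,134],axis=-1)
g=(H>60)&(H<95)&(S>80)&(near<120)&(abs(P[...,2]-21)<6)
Q=P[g];print('green',g.sum(),np.median(Q[:,2]),cv2.minEnclosingCircle(Q[:,:2].astype(np.float32)))
o=(H>5)&(H<20)&(S>150)&(near<130)
a=P[o&(P[...,2]<35)];print('patch',len(a),a.mean(0));b=P[o&(P[...,2]>50)];print('grip',len(b),b.mean(0),np.percentile(b[:,2],95))
if len(b)>9: print(' grip rect',cv2.minAreaRect(b[:,:2].astype(np.float32)))
w=(S<60)&(V>120)&(near<50)&(abs(P[...,2]-51)<4);q=P[w];print('white',len(q),np.median(q[:,2]) if len(q) else 0)
if len(q)>9: print(cv2.minAreaRect(q[:,:2].astype(np.float32)))
E
python3 lid.py
```

```text
time_s: 1.27
tool_pos: [389.0, 338.6, 244.5]
eef_rot: [0.292, 0.956, 0.0, 0.0]
contact_force: [-1.1, -0.4, 0.3]
width: 94.0
gripper_force: 0.0
time_s: 1.65
tool_pos: [458.3, 235.9, 251.6]
eef_rot: [0.342, 0.94, 0.0, 0.0]
contact_force: [0.1, 1.2, 0.3]
width: 93.7
gripper_force: 0.0
time_s: 2.15
tool_pos: [515.9, 137.0, 258.1]
eef_rot: [0.389, 0.921, -0.0, -0.0]
contact_force: [0.1, 0.7, -0.3]
width: 94.0
gripper_force: 0.0
tcp [515.75157702 137.21648179 258.09962996] tooly yaw 0.7726857748465611 [-0.81  0.17  0.49  1.9  -0.09  1.09  0.49]
green 13354 21.46698177785146 ((527.4628295898438, 135.57736206054688), 98.60708618164062)
patch 179 [590.96099917 194.46314476  21.37347761]
grip 543 [507.62492524 161.27224433 113.66108337] 364.9275239817721
 grip rect ((508.0164489746094, 161.13406372070312), (18.770898818969727, 41.73394775390625), 44.22159957885742)
white 412 51.12315901734377
((527.1881713867188, 135.09127807617188), (33.0494499206543, 48.13481140136719), 43.85976791381836)
```

View pics/w2.png

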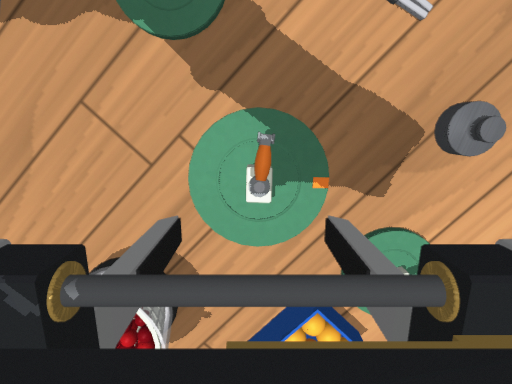

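The wrist view shows the lid at (259,177), its housing at (259,190), the folded orange grip at (262,158) and the patch at (321,183). The centre is (527.3, 135.3), the disc top is at 21.4 mm and the yaw is 0.765, which all agree with the text. Descending to grip.

```bash
python3 -m inch '[{"dx":0.096,"dy":-0.016,"dz":-0.5,"ax":0,"ay":0,"az":-0.002,"grip":-1},{"dx":0.096,"dy":-0.016,"dz":-1,"ax":0,"ay":0,"az":-0.002,"grip":-1},{"dx":0.096,"dy":-0.016,"dz":-1,"ax":0,"ay":0,"az":-0.002,"grip":-1}]' && 
python3 -m inch '[{"dx":0,"dy":0,"dz":-0.3,"ax":0,"ay":0,"az":0,"grip":-1},{"dx":0,"dy":0,"dz":-0.6,"ax":0,"ay":0,"az":0,"grip":-1},{"dx":0,"dy":0,"dz":-0.8,"ax":0,"ay":0,"az":0,"grip":-1},{"dx":0,"dy":0,"dz":-0.8,"ax":0,"ay":0,"az":0,"grip":-1},{"dx":0,"dy":0,"dz":-0.8,"ax":0,"ay":0,"az":0,"grip":-1}]' 40 &&
python3 -m inch '[{"dx":0,"dy":0,"dz":0,"ax":0,"ay":0,"az":0,"grip":1},{"dx":0,"dy":0,"dz":0,"ax":0,"ay":0,"az":0,"grip":1},{"dx":0,"dy":0,"dz":0,"ax":0,"ay":0,"az":0,"grip":1},{"dx":0,"dy":0,"dz":0,"ax":0,"ay":0,"az":0,"grip":1},{"dx":0,"dy":0,"dz":0,"ax":0,"ay":0,"az":0,"grip":1},{"dx":0,"dy":0,"dz":0,"ax":0,"ay":0,"az":0,"grip":1}]' 40
```

```text
time_s: 2.58
tool_pos: [525.0, 134.0, 135.3]
eef_rot: [0.392, 0.92, -0.003, -0.002]
contact_force: [0.1, 0.1, 0.0]
width: 94.0
gripper_force: 0.0
time_s: 3.2
tool_pos: [529.0, 134.2, 44.6]
eef_rot: [0.392, 0.92, 0.001, 0.001]
contact_force: [0.2, 0.0, 1.1]
width: 93.9
gripper_force: 0.0
time_s: 3.95
tool_pos: [527.9, 133.1, 42.4]
eef_rot: [0.393, 0.92, -0.0, -0.0]
contact_force: [5.6, 5.1, -1.7]
width: 37.4
gripper_force: 3.3
```

```bash
python3 -m inch '[{"dx":0,"dy":0,"dz":0,"ax":0,"ay":0,"az":0,"grip":1},{"dx":0,"dy":0,"dz":0,"ax":0,"ay":0,"az":0,"grip":1},{"dx":0,"dy":0,"dz":0,"ax":0,"ay":0,"az":0,"grip":1},{"dx":0,"dy":0,"dz":0,"ax":0,"ay":0,"az":0,"grip":1}]' 40 &&
python3 -m inch '[{"dx":0,"dy":0,"dz":0.3,"ax":0,"ay":0,"az":0,"grip":1},{"dx":0,"dy":0,"dz":0.6,"ax":0,"ay":0,"az":0,"grip":1},{"dx":0,"dy":0,"dz":1,"ax":0,"ay":0,"az":0,"grip":1},{"dx":0,"dy":0,"dz":1,"ax":0,"ay":0,"az":0,"grip":1},{"dx":0,"dy":0,"dz":1,"ax":0,"ay":0,"az":0,"grip":1}]' && 
python3 -m inch '[{"dx":0,"dy":0,"dz":0.5,"ax":0,"ay":0,"az":0,"grip":1},{"dx":0,"dy":0,"dz":0.8,"ax":0,"ay":0,"az":0,"grip":1},{"dx":0,"dy":0,"dz":0.8,"ax":0,"ay":0,"az":0,"grip":1}]'
python3 - <<'E'
from h import *
# rim refine: top cam, robot out of bowl view?
for n in ('top','side'):
    c=cam(n);P=cloud(c)
    hsv=cv2.cvtColor(c['img'],cv2.COLOR_BGR2HSV);H,S,V=[hsv[...,i].astype(int) for i in range(3)]
    d=np.linalg.norm(P[...,:2]-[519,-154],axis=-1)
    m=(abs(P[...,2]-113)<5)&(d<100)&(d>80)
    q=P[m][:,:2]
    from scipy.optimize import least_squares
    f=least_squares(lambda x:np.hypot(*(q-x[:2]).T)-x[2],[519,-154,90],loss='soft_l1')
    print(n,len(q),f.x,np.std(f.fun))
    f=least_squares(lambda x:np.hypot(*(q-x[:2]).T)-90,[519,-154],loss='soft_l1');print(f.x)
    a=np.arctan2(*(q-f.x)[:,::-1].T);print(np.histogram(a,8,(-np.pi,np.pi))[0])
    o=(H>5)&(H<20)&(S>130)&(d>88)&(d<115); print('key',P[o].mean(0),o.sum(), np.argwhere(o).mean(0))
    # foot: black near table
    b=(V<60)&(d<90)&(P[...,2]<40);print('foot',b.sum(),np.nanmean(P[b],0) if b.any() else 0)
    x=load(n)
    K=np.array([[c['fx'],0,c['cx']],[0,c['fy'],c['cy']],[0,0,1]])
    # green disc in the hand, level?
    e=(H>60)&(H<95)&(S>80)&(P[...,2]>150); Q=P[e]; 
    if len(Q)>50:
        A=np.c_[Q[:,:2]-Q[:,:2].mean(0),np.ones(len(Q))]; z=least_squares(lambda x:A@x-Q[:,2],[0,0,200],loss='soft_l1').x; print('held disc',len(Q),Q.mean(0),'tilt',z)
print(r.state()['tool_pos'])
E
```

```text
time_s: 4.45
tool_pos: [527.9, 133.2, 42.4]
eef_rot: [0.393, 0.92, -0.0, -0.0]
contact_force: [1.0, 0.8, -1.8]
width: 34.1
gripper_force: 40.0
time_s: 5.08
tool_pos: [527.0, 133.1, 161.5]
eef_rot: [0.393, 0.92, -0.0, -0.001]
contact_force: [0.3, -0.5, -6.2]
width: 33.9
gripper_force: 39.9
time_s: 5.45
tool_pos: [528.4, 133.3, 259.0]
eef_rot: [0.393, 0.92, 0.001, 0.0]
contact_force: [-0.6, 0.1, -6.1]
width: 34.0
gripper_force: 39.9
top 233 [ 519.46825121 -152.5535864    89.10045506] 1.8778773142566043
[ 519.46889113 -152.51366819]
[30 31 32 34 32 24 22 28]
key [ 489.62509287 -103.69299869    1.88658634] 556 [200.8057554  295.41726619]
foot 0 0
held disc 520 [545.95999517  69.13024187 245.2409291 ] tilt [8.85905996e-03 2.23506627e-02 2.37318674e+02]
side 326 [ 517.92660873 -154.96144378   89.25851971] 2.4078808423103975
[ 518.03043162 -154.92439782]
[53 46 25 41 49 48 32 32]
key [ 4.84816142e+02 -1.81648820e+02 -3.69252328e-01] 882 [248.36507937 285.61678005]
foot 210 [ 477.8164729  -187.34071971    9.91588596]
held disc 1113 [517.31564368  90.96446934 233.50158881] tilt [5.05989682e-03 1.30323188e-02 2.34476977e+02]
[526.96376481 133.05324304 256.42327737]
```

Lid gripped and lifted (about 6 N). I'll get the key from both views before the arm covers it, then carry the lid over.

```bash
python3 - <<'E'
from h import *
rays=[]
for n in ('top','side'):
    c=load(n);P=cloud(c);im=c['img'].astype(float)
    hsv=cv2.cvtColor(c['img'],cv2.COLOR_BGR2HSV);H,S,V=[hsv[...,i].astype(int) for i in range(3)]
    # predicted pixel of key at (610,-109,108)
    p=R.from_quat(c['orientation']).as_matrix().T@(np.array([610,-109,108])-c['origin'])
    u0=c['cx']+c['fx']*p[0]/-p[2]; v0=c['cy']-c['fy']*p[1]/-p[2]
    print(n,u0,v0)
    v,u=np.mgrid[0:384,0:512]; w=(np.hypot(u-u0,v-v0)<9)&(H<16)&(H>4)&(S>165)
    print(w.sum(),np.c_[np.argwhere(w),S[w],H[w],P[w].round()][:20].astype(int).tolist())
    if w.sum():
        print('mean',P[w].mean(0))
        um,vm=u[w].mean(),v[w].mean(); z=100
        d=R.from_quat(c['orientation']).as_matrix()@np.array([(um-c['cx'])/c['fx'],-(vm-c['cy'])/c['fy'],-1])
        for zz in (105,110): 
            X=c['origin']+d*(zz-c['origin'][2])/d[2]; print(zz,X, np.arctan2(X[1]+153.5,X[0]-518.7),np.hypot(X[1]+153.5,X[0]-518.7))
E
python3 -m inch '[{"dx":0,"dy":-0.3,"dz":0,"ax":0,"ay":0,"az":-0.01,"grip":1},{"dx":-0.02,"dy":-0.6,"dz":0,"ax":0,"ay":0,"az":-0.02,"grip":1},{"dx":-0.02,"dy":-0.8,"dz":0,"ax":0,"ay":0,"az":-0.033,"grip":1}]' &&
python3 -m inch '[{"dx":0,"dy":-0.4,"dz":0,"ax":0,"ay":0,"az":-0.015,"grip":1},{"dx":-0.02,"dy":-0.8,"dz":0,"ax":0,"ay":0,"az":-0.033,"grip":1}]'
```

```text
top 300.09263500577623 164.75032174136322
14 [[163, 299, 173, 14, 629, -114, -3], [163, 300, 179, 14, 628, -117, 3], [164, 298, 179, 13, 612, -102, 111], [164, 299, 213, 14, 613, -105, 107], [164, 300, 219, 15, 613, -109, 107], [164, 301, 205, 14, 613, -113, 103], [164, 302, 174, 13, 626, -126, -7], [165, 298, 193, 13, 610, -103, 97], [165, 299, 236, 15, 609, -105, 107], [165, 301, 213, 14, 610, -113, 103], [165, 302, 167, 12, 621, -125, 1], [166, 298, 180, 12, 608, -104, 83], [166, 299, 207, 13, 606, -106, 101], [166, 300, 194, 13, 606, -109, 106]]
mean [ 614.61715266 -110.74667667   72.80701412]
105 [ 610.92255501 -107.95003552  105.        ] 0.4587665603967274 102.8581494901356
110 [ 610.35664791 -107.52565206  110.        ] 0.46492132706762285 102.54063474638889
side 295.7560651202391 191.76301261141873
5 [[190, 288, 166, 14, 705, -2, -3], [190, 289, 168, 14, 704, -7, 0], [190, 290, 170, 14, 709, -7, -3], [191, 295, 179, 10, 612, -104, 107], [191, 297, 214, 12, 613, -111, 110]]
mean [668.70812394 -46.26451638  42.38454958]
105 [609.30490983 -93.42903172 105.        ] 0.5854591778207199 108.70957141286178
110 [604.53521507 -97.15229923 110.        ] 0.5809056929968004 102.67788236770991
time_s: 5.92
tool_pos: [524.8, 33.9, 257.8]
eef_rot: [0.442, 0.897, -0.0, -0.0]
contact_force: [0.3, -0.2, -5.5]
width: 33.9
gripper_force: 39.9
time_s: 6.18
tool_pos: [522.8, -61.0, 258.3]
eef_rot: [0.487, 0.873, 0.0, -0.0]
contact_force: [1.0, -0.3, -4.9]
width: 33.9
gripper_force: 39.9
```

```bash
python3 -m inch '[{"dx":0,"dy":-0.4,"dz":0,"ax":0,"ay":0,"az":-0.015,"grip":1},{"dx":-0.02,"dy":-0.8,"dz":-0.3,"ax":0,"ay":0,"az":-0.032,"grip":1},{"dx":-0.02,"dy":-0.8,"dz":-0.6,"ax":0,"ay":0,"az":-0.032,"grip":1},{"dx":-0.02,"dy":-0.8,"dz":-0.6,"ax":0,"ay":0,"az":-0.032,"grip":1},{"dx":-0.02,"dy":-0.8,"dz":-0.6,"ax":0,"ay":0,"az":-0.032,"grip":1}]'
python3 - <<'E'
from h import *
s=r.state();T=R.from_quat(s['eef_rot']).as_matrix();print(s['tool_pos'],np.arctan2(T[1,1],T[0,1]),s['joints'])
c=cam('wrist');d=cam('side'); cv2.imwrite('pics/s3.png',np.vstack([c['img'][:300],cv2.resize(d['img'][130:280,200:400],(512,384))[:300]]))
E
```

```text
time_s: 6.8
tool_pos: [521.2, -154.9, 187.5]
eef_rot: [0.529, 0.849, 0.0, 0.0]
contact_force: [0.7, 0.4, -4.7]
width: 33.8
gripper_force: 39.9
[ 521.18588402 -154.94333436  187.52066427] 0.4555074698063298 [-0.41235854  0.29877633  0.70611682  1.96915057 -0.23634423  0.95487928
  0.86509273]
```

View pics/s3.png

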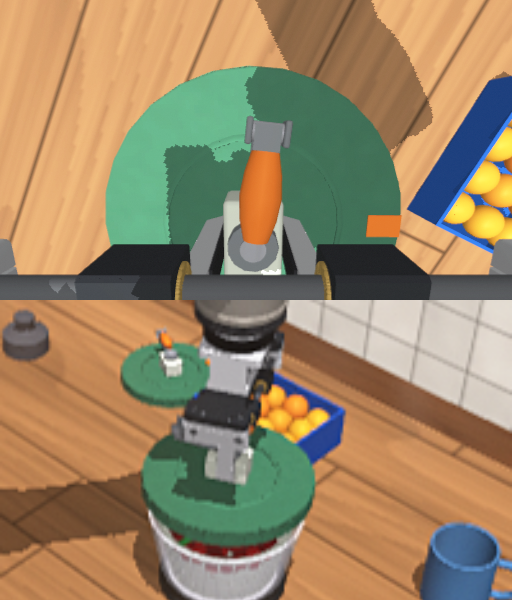

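The picture shows the lid over the bowl (lower half, disc at (228,480)), level, with the patch at (383,226) in the upper wrist view. One quick circle fit of the held lid, then lower.

```bash
python3 - <<'E'
from h import *
from scipy.optimize import least_squares
c=load('wrist');P=cloud(c);hsv=cv2.cvtColor(c['img'],cv2.COLOR_BGR2HSV);H,S,V=[hsv[...,i].astype(int) for i in range(3)]
t=np.array(r.state()['tool_pos']);d=np.hypot(P[...,0]-t[0],P[...,1]-t[1])
g=(H>60)&(H<95)&(S>80)&(d<110);Q=P[g]
A=np.c_[Q[:,:2]-t[:2],np.ones(len(Q))];z=least_squares(lambda x:A@x-Q[:,2],[0,0,166],loss='soft_l1').x;print('plane',z)
q=Q[abs(A@z-Q[:,2])<2.5][:,:2]
a=np.arctan2(q[:,1]-t[1],q[:,0]-t[0]);rr=np.hypot(*(q-t[:2]).T)
e=[]
for k in np.linspace(-np.pi,np.pi,73)[:-1]:
    m=(a>=k)&(a<k+.0873)
    if m.sum()>5 and rr[m].max()>85: e.append(q[m][rr[m].argmax()])
e=np.array(e);f=least_squares(lambda x:np.hypot(*(e-x[:2]).T)-x[2],[*t[:2],99],loss='soft_l1');print(len(e),f.x,f.x[:2]-t[:2])
o=(H>5)&(H<20)&(S>150)&(d>75)&(d<110)&(abs(P[...,2]-z[2])<8);m=P[o].mean(0);print(m,np.arctan2(*(m[:2]-f.x[:2])[::-1]))
E
python3 -m inch '[{"dx":-0.01,"dy":-0.0,"dz":-0.1,"ax":0,"ay":0,"az":0,"grip":1},{"dx":-0.01,"dy":0,"dz":-0.2,"ax":0,"ay":0,"az":0,"grip":1},{"dx":-0.01,"dy":0,"dz":-0.25,"ax":0,"ay":0,"az":0,"grip":1},{"dx":-0.01,"dy":0,"dz":-0.25,"ax":0,"ay":0,"az":0,"grip":1}]'
```

```text
plane [ 1.27585828e-03 -1.43660980e-03  1.66544525e+02]
49 [ 519.00246834 -152.26809144   97.05302361] [-2.55502238  2.35282869]
[ 598.15001555 -116.20076998  167.43417972] 0.4275816684168993
time_s: 7.4
tool_pos: [519.2, -154.9, 155.9]
eef_rot: [0.529, 0.849, -0.0, -0.0]
contact_force: [0.4, -0.5, -4.6]
width: 33.3
gripper_force: 39.9
```

```bash
python3 -m inch '[{"dx":0.005,"dy":-0.004,"dz":-0.02,"ax":0,"ay":0,"az":0,"grip":1},{"dx":0.005,"dy":-0.004,"dz":-0.04,"ax":0,"ay":0,"az":0,"grip":1},{"dx":0.005,"dy":-0.004,"dz":-0.04,"ax":0,"ay":0,"az":0,"grip":1}]'; python3 -c "
from station import r;print(r.state()['ft_torque'])"
```

```text
time_s: 7.78
tool_pos: [520.1, -155.3, 151.6]
eef_rot: [0.529, 0.849, -0.0, -0.0]
contact_force: [-0.0, 0.1, -5.1]
width: 33.8
gripper_force: 39.9
[-0.05219766 -0.02202776 -0.01724549]
```

```bash
python3 -m inch '[{"dx":0,"dy":0,"dz":-0.02,"ax":0,"ay":0,"az":0,"grip":1},{"dx":0,"dy":0,"dz":-0.04,"ax":0,"ay":0,"az":0,"grip":1},{"dx":0,"dy":0,"dz":-0.04,"ax":0,"ay":0,"az":0,"grip":1}]'; python3 -c "
from station import r;print(r.state()['ft_torque'])"
```

```text
time_s: 8.15
tool_pos: [519.9, -155.3, 146.6]
eef_rot: [0.529, 0.849, -0.0, -0.0]
contact_force: [-0.5, 1.0, -6.1]
width: 33.7
gripper_force: 39.9
[-0.12050585 -0.00685775  0.01727249]
```

```bash
python3 -m inch '[{"dx":0,"dy":0,"dz":-0.02,"ax":0,"ay":0,"az":0,"grip":1},{"dx":0,"dy":0,"dz":-0.04,"ax":0,"ay":0,"az":0,"grip":1},{"dx":0,"dy":0,"dz":-0.055,"ax":0,"ay":0,"az":0,"grip":1},{"dx":0,"dy":0,"dz":-0.055,"ax":0,"ay":0,"az":0,"grip":1}]'; python3 -c "
from station import r;print(r.state()['ft_torque'])"
```

```text
time_s: 8.65
tool_pos: [520.1, -155.3, 140.4]
eef_rot: [0.529, 0.849, 0.0, -0.0]
contact_force: [-3.0, 0.8, 1.6]
width: 33.8
gripper_force: 39.9
[0.13553878 0.66083129 0.04001976]
```

Contact came at TCP 140.4, exactly the home height. I'll release, back off and check the fit.

```bash
python3 -m inch '[{"dx":0,"dy":0,"dz":0,"ax":0,"ay":0,"az":0,"grip":0},{"dx":0,"dy":0,"dz":0,"ax":0,"ay":0,"az":0,"grip":-1},{"dx":0,"dy":0,"dz":0,"ax":0,"ay":0,"az":0,"grip":-1},{"dx":0,"dy":0,"dz":0,"ax":0,"ay":0,"az":0,"grip":-1},{"dx":0,"dy":0,"dz":0,"ax":0,"ay":0,"az":0,"grip":-1}]' && python3 -m inch '[{"dx":0,"dy":0,"dz":0.5,"ax":0,"ay":0,"az":0,"grip":-1},{"dx":0,"dy":0,"dz":1,"ax":0,"ay":0,"az":0,"grip":-1},{"dx":0,"dy":0,"dz":1,"ax":0,"ay":0,"az":0,"grip":-1},{"dx":0,"dy":0,"dz":1,"ax":0,"ay":0,"az":0,"grip":-1}]'
cat > home.py <<'E'
from h import *
from scipy.optimize import least_squares
c=cam('wrist');P=cloud(c);hsv=cv2.cvtColor(c['img'],cv2.COLOR_BGR2HSV);H,S,V=[hsv[...,i].astype(int) for i in range(3)]
t=np.array([518.7,-153.7]);d=np.hypot(P[...,0]-t[0],P[...,1]-t[1])
g=(H>60)&(H<95)&(S>80)&(d<110)&(P[...,2]>90);Q=P[g]
A=np.c_[Q[:,:2]-t,np.ones(len(Q))];z=least_squares(lambda x:A@x-Q[:,2],[0,0,119],loss='soft_l1').x;print('disc plane',z,'want z 119')
q=Q[abs(A@z-Q[:,2])<2.5][:,:2];print(cv2.minEnclosingCircle(q.astype(np.float32)))
w=(S<70)&(V>110)&(d<40)&(abs(P[...,2]-149)<4);print('housing',w.sum(),cv2.minAreaRect(P[w][:,:2].astype(np.float32)),np.median(P[w][:,2]))
o=(H>5)&(H<20)&(S>150)&(P[...,2]>100)&(d<110)&(P[...,2]<200)
p=P[o&(d>75)].mean(0);b=P[o&(d<70)];print('patch',p,'grip',b.mean(0),np.percentile(b[:,2],95),cv2.minAreaRect(b[:,:2].astype(np.float32)))
s=r.state();print(s['tool_pos'],s['joints'])
im=c['img'].copy();cv2.imwrite('pics/w4.png',im)
E
python3 home.py
```

```text
time_s: 9.28
tool_pos: [520.1, -155.3, 140.3]
eef_rot: [0.529, 0.849, -0.0, -0.0]
contact_force: [1.2, -0.1, -0.1]
width: 80.1
gripper_force: 0.0
time_s: 9.78
tool_pos: [519.9, -155.0, 260.0]
eef_rot: [0.529, 0.849, 0.0, -0.0]
contact_force: [0.4, -0.1, -0.7]
width: 94.1
gripper_force: 0.0
disc plane [ 2.30930609e-04 -1.17948690e-03  1.19456983e+02] want z 119
((518.4739990234375, -154.00685119628906), 98.33528137207031)
housing 685 ((518.7135009765625, -153.87940979003906), (33.009796142578125, 47.13407897949219), 25.4058780670166) 149.2070096008548
patch [ 598.80305779 -115.89959477  118.90129734] grip [ 506.94982086 -122.87793036  178.66544266] 181.90739364391627 ((507.3128356933594, -123.40312957763672), (18.169397354125977, 41.71932601928711), 25.998315811157227)
[ 519.61640127 -155.01454394  259.41273546] [-0.46905489  0.20866133  0.74932579  1.89255052 -0.1587547   1.10161018
  0.79777837]
```

View pics/w4.png

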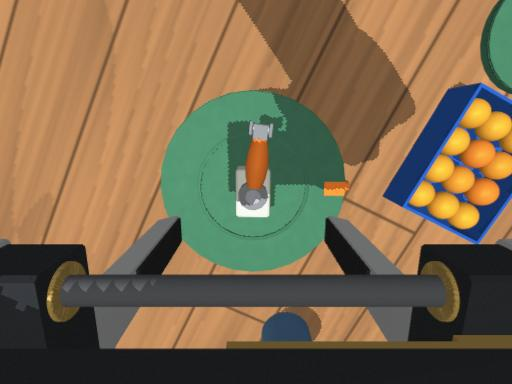

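The lid is home: disc at 119.4 mm, level, centre (518.5, -154.0), with the key showing in the notch beside the patch at (336,188). The folded grip at (257,163) is centred about (507, -124) and its arm points at about 1.94 rad. Next I grip it and fold it up.

```bash
python3 -m inch '[{"dx":-0.105,"dy":0.258,"dz":-0.2,"ax":0,"ay":0,"az":-0.025,"grip":-1},{"dx":-0.105,"dy":0.258,"dz":-0.5,"ax":0,"ay":0,"az":-0.025,"grip":-0.4},{"dx":-0.105,"dy":0.258,"dz":-0.728,"ax":0,"ay":0,"az":-0.025,"grip":-0.2},{"dx":-0.105,"dy":0.258,"dz":-0.728,"ax":0,"ay":0,"az":-0.025,"grip":-0.1},{"dx":-0.105,"dy":0.258,"dz":-0.728,"ax":0,"ay":0,"az":-0.025,"grip":0}]' 10 &&
python3 -m inch '[{"dx":0,"dy":0,"dz":0,"ax":0,"ay":0,"az":0,"grip":1},{"dx":0,"dy":0,"dz":0,"ax":0,"ay":0,"az":0,"grip":1},{"dx":0,"dy":0,"dz":0,"ax":0,"ay":0,"az":0,"grip":1},{"dx":0,"dy":0,"dz":0,"ax":0,"ay":0,"az":0,"grip":1},{"dx":0,"dy":0,"dz":0,"ax":0,"ay":0,"az":0,"grip":1},{"dx":0,"dy":0,"dz":0,"ax":0,"ay":0,"az":0,"grip":1}]' 10
```

```text
time_s: 10.45
tool_pos: [507.5, -124.7, 173.3]
eef_rot: [0.562, 0.827, -0.0, -0.0]
contact_force: [0.1, -0.0, 1.5]
width: 57.5
gripper_force: 0.0
time_s: 11.2
tool_pos: [507.6, -124.3, 173.0]
eef_rot: [0.562, 0.827, 0.0, 0.0]
contact_force: [-0.2, 1.1, 1.2]
width: 19.2
gripper_force: 10.0
```

```bash
python3 -m inch '[{"dx":-0.004,"dy":0.01,"dz":0.074,"ax":0,"ay":0,"az":0,"grip":1},{"dx":-0.016,"dy":0.04,"dz":0.141,"ax":0,"ay":0,"az":0,"grip":1},{"dx":-0.034,"dy":0.088,"dz":0.196,"ax":0,"ay":0,"az":0,"grip":1},{"dx":-0.057,"dy":0.149,"dz":0.233,"ax":0,"ay":0,"az":0,"grip":1},{"dx":-0.075,"dy":0.194,"dz":0.247,"ax":0,"ay":0,"az":0,"grip":1},{"dx":-0.09,"dy":0.233,"dz":0.25,"ax":0,"ay":0,"az":0,"grip":1},{"dx":-0.097,"dy":0.25,"dz":0.249,"ax":0,"ay":0,"az":0,"grip":1},{"dx":-0.097,"dy":0.25,"dz":0.249,"ax":0,"ay":0,"az":0,"grip":1}]' 10
python3 - <<'E'
from h import *
c=cam('wrist');d=cam('side'); cv2.imwrite('pics/w5.png',np.vstack([c['img'][:300],cv2.resize(d['img'][130:280,200:400],(512,384))[:300]]))
print(r.state()['ft_torque'])
E
```

```text
time_s: 12.2
tool_pos: [495.8, -94.2, 202.7]
eef_rot: [0.562, 0.827, 0.0, -0.0]
contact_force: [-0.4, 0.1, -3.2]
width: 18.7
gripper_force: 10.0
[ 0.04236898 -0.03781622  0.02626893]
```

View pics/w5.png

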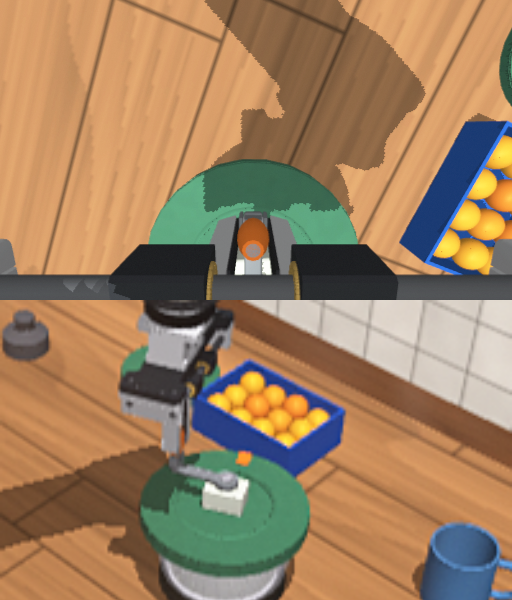

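Run:
```python
from h import *
c=load('wrist');P=cloud(c)
hsv=cv2.cvtColor(c['img'],cv2.COLOR_BGR2HSV);H,S,V=[hsv[...,i].astype(int) for i in range(3)]
print(c['origin'])
v,u=np.mgrid[0:384,0:512]
o=(H>3)&(H<20)&(S>130)&(abs(u-253)<25)&(v>200)&(v<275)
Q=P[o];print(o.sum(),np.nanmean(Q,0),np.nanpercentile(Q[:,2],[2,25,50,75,98]))
ur=np.array([-.36,.933])
for vv in range(214,262,4):
    p=P[vv,253]; print(vv,p.round(1),'u',((p[:2]-[518.6,-153.9])@ur).round(1))
g=(H>60)&(H<95)&(S>80)&(np.hypot(P[...,0]-518.6,P[...,1]+153.9)<105);print(np.median(P[g][:,2]))
```

```text
[470.85224814 -32.91708138 365.34036376]
912 [493.38716883 -90.11655835 211.19975919] [190.70098251 205.55514789 212.81248255 219.10288066 221.12875136]
214 [494.6 -92.6 159.8] u 65.9
218 [492.3 -86.9 187.8] u 71.9
222 [491.7 -85.5 200.3] u 73.5
226 [491.8 -85.8 206.5] u 73.2
230 [492.1 -86.4 211.2] u 72.5
234 [492.3 -86.9 216. ] u 72.0
238 [492.7 -88.1 218.6] u 70.7
242 [493.4 -89.8 219.7] u 68.8
246 [494.1 -91.6 220.5] u 66.9
250 [495.1 -94.1 219.8] u 64.3
254 [495.9 -96.  220.3] u 62.2
258 [496.8 -98.4 220. ] u 59.7
120.31104192786415
```

The lower half of the picture shows the lid seated with the gripper at the arm's end (175,460). In the wrist view the grip's outer face stays at u≈72–73 from z 188 to 216, so it stands upright. Next, the row numbers for the circle.

Run:
```python
import numpy as np
d=np.deg2rad
P=lambda a:np.array([np.cos(d(a)),np.sin(d(a))])*62.8/120
print('settle',((np.array([518.6,-153.9])+P(111)*120)-[495.8,-94.2])/120)
for s in (111,-9,-129):
    print(s,[tuple((P(s-15*k)-P(s)).round(3)) for k in range(1,9)])
```

```text
settle [ 0.00245411 -0.00892624]
111 [(np.float64(0.133), np.float64(0.032)), (np.float64(0.269), np.float64(0.028)), (np.float64(0.4), np.float64(-0.01)), (np.float64(0.517), np.float64(-0.082)), (np.float64(0.611), np.float64(-0.181)), (np.float64(0.676), np.float64(-0.301)), (np.float64(0.708), np.float64(-0.434)), (np.float64(0.704), np.float64(-0.57))]
-9 [(np.float64(-0.039), np.float64(-0.131)), (np.float64(-0.11), np.float64(-0.247)), (np.float64(-0.209), np.float64(-0.342)), (np.float64(-0.329), np.float64(-0.407)), (np.float64(-0.462), np.float64(-0.439)), (np.float64(-0.599), np.float64(-0.435)), (np.float64(-0.73), np.float64(-0.396)), (np.float64(-0.846), np.float64(-0.325))]
-129 [(np.float64(-0.094), np.float64(0.099)), (np.float64(-0.159), np.float64(0.219)), (np.float64(-0.191), np.float64(0.352)), (np.float64(-0.188), np.float64(0.489)), (np.float64(-0.149), np.float64(0.62)), (np.float64(-0.077), np.float64(0.736)), (np.float64(0.022), np.float64(0.83)), (np.float64(0.142), np.float64(0.895))]
```

First third of a turn, with 20 N grip, then check.

```bash
python3 -m inch '[{"dx":0.002,"dy":-0.009,"dz":-0.012,"ax":0,"ay":0,"az":0,"grip":1},{"dx":0.002,"dy":-0.009,"dz":-0.012,"ax":0,"ay":0,"az":0,"grip":1}]' 20 &&
python3 -m inch '[{"dx":0.133,"dy":0.032,"dz":0,"ax":0,"ay":0,"az":0,"grip":1},{"dx":0.269,"dy":0.028,"dz":0,"ax":0,"ay":0,"az":0,"grip":1},{"dx":0.4,"dy":-0.01,"dz":0,"ax":0,"ay":0,"az":0,"grip":1},{"dx":0.517,"dy":-0.082,"dz":0,"ax":0,"ay":0,"az":0,"grip":1},{"dx":0.611,"dy":-0.181,"dz":0,"ax":0,"ay":0,"az":0,"grip":1},{"dx":0.676,"dy":-0.301,"dz":0,"ax":0,"ay":0,"az":0,"grip":1},{"dx":0.708,"dy":-0.434,"dz":0,"ax":0,"ay":0,"az":0,"grip":1},{"dx":0.704,"dy":-0.57,"dz":0,"ax":0,"ay":0,"az":0,"grip":1}]'
python3 - <<'E'
from h import *
d=cam('side');c=cam('wrist'); cv2.imwrite('pics/w6.png',np.vstack([c['img'][:300],cv2.resize(d['img'][130:280,200:400],(512,384))[:300]]))
for c in (c,d):
    P=cloud(c);hsv=cv2.cvtColor(c['img'],cv2.COLOR_BGR2HSV);H,S,V=[hsv[...,i].astype(int) for i in range(3)]
    g=(H>60)&(H<95)&(S>80)&(np.hypot(P[...,0]-518.6,P[...,1]+153.9)<93)&(P[...,2]>100);Q=P[g];A=np.c_[Q[:,:2]-[518.6,-153.9],np.ones(len(Q))];print(g.sum(),np.median(Q[:,2]),np.linalg.lstsq(A,Q[:,2],rcond=None)[0])
E
```

```text
time_s: 12.55
tool_pos: [496.3, -95.5, 201.5]
eef_rot: [0.562, 0.827, 0.0, 0.0]
contact_force: [0.2, 1.2, 1.9]
width: 18.2
gripper_force: 20.0
time_s: 13.55
tool_pos: [580.2, -165.3, 201.2]
eef_rot: [0.562, 0.827, -0.0, -0.0]
contact_force: [-4.8, 0.9, 4.9]
width: 18.5
gripper_force: 20.0
30348 119.42931331422083 [ 8.84768091e-03 -4.11241900e-03  1.20040736e+02]
1690 118.3085923268095 [-1.90232334e-03  1.87764447e-03  1.18299768e+02]
```

View pics/w6.png

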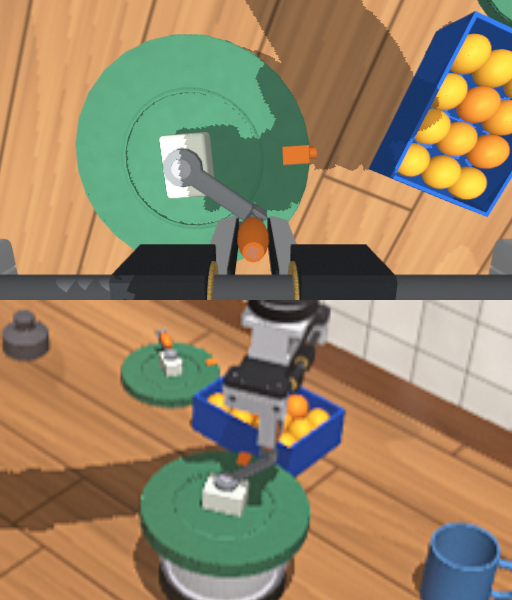

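The arm has swung to (240,200) with the grip upright at (253,240), and the lid is still seated and level. Continuing round.

```bash
python3 -m inch '[{"dx":-0.039,"dy":-0.131,"dz":0,"ax":0,"ay":0,"az":0,"grip":1},{"dx":-0.11,"dy":-0.247,"dz":0,"ax":0,"ay":0,"az":0,"grip":1},{"dx":-0.209,"dy":-0.342,"dz":0,"ax":0,"ay":0,"az":0,"grip":1},{"dx":-0.329,"dy":-0.407,"dz":0,"ax":0,"ay":0,"az":0,"grip":1},{"dx":-0.462,"dy":-0.439,"dz":0,"ax":0,"ay":0,"az":0,"grip":1},{"dx":-0.599,"dy":-0.435,"dz":0,"ax":0,"ay":0,"az":0,"grip":1},{"dx":-0.73,"dy":-0.396,"dz":0,"ax":0,"ay":0,"az":0,"grip":1},{"dx":-0.846,"dy":-0.325,"dz":0,"ax":0,"ay":0,"az":0,"grip":1}]' &&
python3 -m inch '[{"dx":-0.094,"dy":0.099,"dz":0,"ax":0,"ay":0,"az":0,"grip":1},{"dx":-0.159,"dy":0.219,"dz":0,"ax":0,"ay":0,"az":0,"grip":1},{"dx":-0.191,"dy":0.352,"dz":0,"ax":0,"ay":0,"az":0,"grip":1},{"dx":-0.188,"dy":0.489,"dz":0,"ax":0,"ay":0,"az":0,"grip":1},{"dx":-0.149,"dy":0.62,"dz":0,"ax":0,"ay":0,"az":0,"grip":1},{"dx":-0.077,"dy":0.736,"dz":0,"ax":0,"ay":0,"az":0,"grip":1},{"dx":0.022,"dy":0.83,"dz":0,"ax":0,"ay":0,"az":0,"grip":1},{"dx":0.142,"dy":0.895,"dz":0,"ax":0,"ay":0,"az":0,"grip":1}]'
cat > chk.py <<'E'
from h import *
for n in ('wrist','side'):
    c=cam(n);P=cloud(c);hsv=cv2.cvtColor(c['img'],cv2.COLOR_BGR2HSV);H,S,V=[hsv[...,i].astype(int) for i in range(3)]
    g=(H>60)&(H<95)&(S>80)&(np.hypot(P[...,0]-518.6,P[...,1]+153.9)<93)&(P[...,2]>100);Q=P[g];A=np.c_[Q[:,:2]-[518.6,-153.9],np.ones(len(Q))];print(n,g.sum(),np.median(Q[:,2]),np.linalg.lstsq(A,Q[:,2],rcond=None)[0])
    o=(H>3)&(H<20)&(S>130)&(np.hypot(P[...,0]-518.6,P[...,1]+153.9)<90)&(P[...,2]>160);q=P[o]
    if len(q)>5: print(' grip',len(q),q.mean(0),np.percentile(q[:,2],[2,98]), q[q[:,2]>np.percentile(q[:,2],90)].mean(0))
E
python3 chk.py
```

```text
time_s: 14.65
tool_pos: [478.3, -202.2, 201.4]
eef_rot: [0.562, 0.827, 0.0, 0.0]
contact_force: [4.1, 3.2, 2.1]
width: 18.6
gripper_force: 20.0
time_s: 15.65
tool_pos: [497.1, -94.8, 201.3]
eef_rot: [0.562, 0.827, -0.0, 0.0]
contact_force: [0.8, -3.5, 4.5]
width: 18.5
gripper_force: 20.0
wrist 10599 119.47102710218567 [ 1.86374379e-04 -1.87895325e-03  1.19605080e+02]
 grip 1026 [493.69086731 -91.01882469 214.13052472] [188.33233682 307.88242211] [482.86742274 -91.87025717 257.49258711]
side 1532 118.26798814951604 [3.29704602e-03 1.71635712e-02 1.19139020e+02]
 grip 45 [ 498.52963456 -113.73289279  265.0243421 ] [183.90338548 380.71058613] [ 486.85978306 -125.43133427  367.31858052]
```

One turn done, lid home. Second turn.

```bash
python3 -m inch '[{"dx":0.133,"dy":0.032,"dz":0,"ax":0,"ay":0,"az":0,"grip":1},{"dx":0.269,"dy":0.028,"dz":0,"ax":0,"ay":0,"az":0,"grip":1},{"dx":0.4,"dy":-0.01,"dz":0,"ax":0,"ay":0,"az":0,"grip":1},{"dx":0.517,"dy":-0.082,"dz":0,"ax":0,"ay":0,"az":0,"grip":1},{"dx":0.611,"dy":-0.181,"dz":0,"ax":0,"ay":0,"az":0,"grip":1},{"dx":0.676,"dy":-0.301,"dz":0,"ax":0,"ay":0,"az":0,"grip":1},{"dx":0.708,"dy":-0.434,"dz":0,"ax":0,"ay":0,"az":0,"grip":1},{"dx":0.704,"dy":-0.57,"dz":0,"ax":0,"ay":0,"az":0,"grip":1}]' &&
python3 -m inch '[{"dx":-0.039,"dy":-0.131,"dz":0,"ax":0,"ay":0,"az":0,"grip":1},{"dx":-0.11,"dy":-0.247,"dz":0,"ax":0,"ay":0,"az":0,"grip":1},{"dx":-0.209,"dy":-0.342,"dz":0,"ax":0,"ay":0,"az":0,"grip":1},{"dx":-0.329,"dy":-0.407,"dz":0,"ax":0,"ay":0,"az":0,"grip":1},{"dx":-0.462,"dy":-0.439,"dz":0,"ax":0,"ay":0,"az":0,"grip":1},{"dx":-0.599,"dy":-0.435,"dz":0,"ax":0,"ay":0,"az":0,"grip":1},{"dx":-0.73,"dy":-0.396,"dz":0,"ax":0,"ay":0,"az":0,"grip":1},{"dx":-0.846,"dy":-0.325,"dz":0,"ax":0,"ay":0,"az":0,"grip":1}]' &&
python3 -m inch '[{"dx":-0.094,"dy":0.099,"dz":0,"ax":0,"ay":0,"az":0,"grip":1},{"dx":-0.159,"dy":0.219,"dz":0,"ax":0,"ay":0,"az":0,"grip":1},{"dx":-0.191,"dy":0.352,"dz":0,"ax":0,"ay":0,"az":0,"grip":1},{"dx":-0.188,"dy":0.489,"dz":0,"ax":0,"ay":0,"az":0,"grip":1},{"dx":-0.149,"dy":0.62,"dz":0,"ax":0,"ay":0,"az":0,"grip":1},{"dx":-0.077,"dy":0.736,"dz":0,"ax":0,"ay":0,"az":0,"grip":1},{"dx":0.022,"dy":0.83,"dz":0,"ax":0,"ay":0,"az":0,"grip":1},{"dx":0.142,"dy":0.895,"dz":0,"ax":0,"ay":0,"az":0,"grip":1}]' && python3 -m inch '[{"dx":0,"dy":0,"dz":0,"ax":0,"ay":0,"az":0,"grip":1},{"dx":0,"dy":0,"dz":0,"ax":0,"ay":0,"az":0,"grip":-1},{"dx":0,"dy":0,"dz":0,"ax":0,"ay":0,"az":0,"grip":-1},{"dx":0,"dy":0,"dz":0,"ax":0,"ay":0,"az":0,"grip":-1},{"dx":0,"dy":0,"dz":0,"ax":0,"ay":0,"az":0,"grip":-1},{"dx":0,"dy":0,"dz":0,"ax":0,"ay":0,"az":0,"grip":-1}]' && 
python3 -m inch '[{"dx":0,"dy":0,"dz":0.3,"ax":0,"ay":0,"az":0,"grip":-1},{"dx":0,"dy":0,"dz":0.7,"ax":0,"ay":0,"az":0,"grip":-1},{"dx":0,"dy":0,"dz":0.8,"ax":0,"ay":0,"az":0,"grip":-1},{"dx":0,"dy":0,"dz":0.8,"ax":0,"ay":0,"az":0,"grip":-1}]'
python3 chk.py
python3 - <<'E'
from h import *
c=load('wrist');d=load('side');cv2.imwrite('pics/w7.png',np.vstack([c['img'][:300],cv2.resize(d['img'][130:280,200:400],(512,384))[:300]]))
E
```

```text
time_s: 16.75
tool_pos: [580.1, -165.0, 201.0]
eef_rot: [0.562, 0.827, -0.001, -0.001]
contact_force: [-7.9, 2.8, 7.5]
width: 18.7
gripper_force: 20.0
time_s: 17.75
tool_pos: [478.2, -202.1, 201.4]
eef_rot: [0.562, 0.827, 0.0, 0.0]
contact_force: [3.8, 2.6, 0.5]
width: 18.5
gripper_force: 20.0
time_s: 18.75
tool_pos: [497.0, -94.7, 201.3]
eef_rot: [0.562, 0.827, -0.0, -0.0]
contact_force: [0.7, -3.2, 1.7]
width: 18.7
gripper_force: 20.0
time_s: 19.5
tool_pos: [496.0, -95.4, 201.4]
eef_rot: [0.562, 0.827, 0.0, -0.0]
contact_force: [0.2, 0.5, -0.0]
width: 64.9
gripper_force: 0.0
time_s: 20.0
tool_pos: [496.3, -95.3, 297.6]
eef_rot: [0.562, 0.827, 0.001, 0.0]
contact_force: [0.7, 0.9, -0.6]
width: 93.9
gripper_force: 0.0
wrist 12592 119.52970373903767 [-4.03998867e-02  1.08294184e-01  1.20630092e+02]
 grip 487 [497.44006159 -87.03597453 264.86444801] [196.13761128 405.21830229] [496.11586287 -74.69387878 405.03533502]
side 1605 118.2874948622241 [5.17801901e-03 1.94719661e-02 1.19061702e+02]
 grip 83 [500.6269404  -99.45548574 231.71093817] [180.59141708 398.3461369 ] [ 550.12062312 -100.35686398  395.80224361]
```

View pics/w7.png

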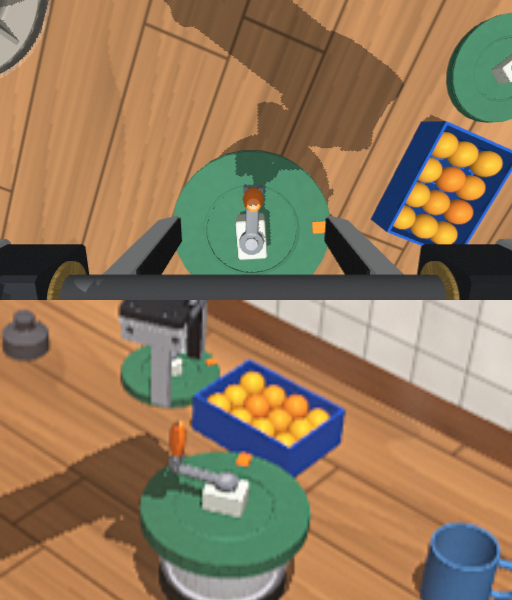

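The handle stands upright at (178,440), the gripper is clear, and the lid looks seated. One robust levelness check, then hand in.

```bash
python3 home.py; python3 -c "
from station import r;print(r.finish_job())"
```

```text
disc plane [ 5.37352432e-04 -1.34662561e-03  1.19548461e+02] want z 119
((516.7918701171875, -153.44772338867188), 98.67998504638672)
housing 519 ((516.37548828125, -153.7953643798828), (33.919673919677734, 47.80894470214844), 25.568201065063477) 149.14032713149618
patch [ 592.1183791  -118.48913885  120.30131957] grip [501.70539839 -89.00645489 198.94353484] 199.1187683141707 ((502.2929992675781, -89.49401092529297), (0.45908451080322266, 7.200782775878906), 44.565330505371094)
[495.53234415 -95.28503408 296.14016521] [-0.58540048  0.07520581  0.69639128  1.91775915 -0.05196356  1.16835122
  0.50736907]
the job is handed in; nothing more can be done
None
```

The job is handed in with no verdict returned: the lid is home and level with its notch over the key, the crank has been wound two full clockwise turns, and the handle stands upright with the gripper clear. I could not see the basket turn, since the lid covers it.

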